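# Book the scanner batteries out of the charger at the dispatch desk

### The arm

A 6-joint arm with a two-finger parallel gripper is mounted at the origin on the work surface. World frame = base frame: x ahead of the robot, y to its left, z up, the work surface at z = 0. Lengths are in m, angles in rad, forces in N, time in s.
With the tool pointing down it reaches from about 0.375 to 0.975 m from the base axis. Payload 3.8 kg.
Tool frame: the origin (TCP) lies at the centre of the arm's flange, where the gripper is bolted on; the fingertips stand 173 mm ahead of it and the grasp point (between the pads) lies 155 mm ahead of it (bot.tip_reach is the distance from the TCP to the fingertips, in m); z points along the fingers, y is the line along which they close (so a half turn about z gives the same grasp; the last joint's range is limited). The gripper opens to 85 mm and grips with 20 to 120 N. Pads are 22 mm wide; open, the fingers measure 114 mm over their backs; the gripper's body (76 mm by 85 mm) begins 54 mm behind the grasp point. The pads swing forward as they close: fully open they stand 13 mm farther back than shut.
Start: joints at [1.31, 0.264, 1.604, -0, 1.274, -0.037], TCP at [0.15, 0.658, 0.405] pointing down, gripper open.
Joint ranges: [-2.63, 2.63], [-0.94, 2.18], [0.31, 2.57], [-1.31, 4.45], [0, 2.66], [-2.55, 2.55]. Speed limits (rad/s): [2.57, 2.57, 3.14, 3.14, 3.14, 3.14].

### API

Orientations are given as a rotation vector (axis times angle).
In Python, from workcell import bot gives the robot as it stands.
- The arm moves only by the tool drive_tool, never from a script. Its arguments are lists of equal length, an entry for each row: "claw": the finger opening in mm, from 0 to 85.4; "slide": the shift along the world's x, y, z each as a share of 0.5 m, from -1 to 1, a list of three; "yaw": the turn about the world's z as a share of 180 degrees, from -1 to 1. A call has 1 to 8 rows; each row is the pose to reach, as a shift and turn from the pose commanded when the call began, turning the shorter way round; what a row does not reach only later rows make up. A row lasts 1/12 s, in which the tool goes at most 41.7 mm and 7.16 degrees, less where a joint would pass 70% of its speed; a pose out of reach is approached as far as the arm can. A call with a number of a shift or a turn outside -1 to 1 is refused whole. A call with a gripper value outside its range is refused whole. The fingers move at their own pace and stop on an object; "newtons" is the grip in N (left out, the last holds). Time passes only in rows, so rows that repeat a pose let the fingers close. It gives the time, the measured TCP pose, the force, the opening and the grip force at its end, in the units of the state.
- bot.read_state(): the state, without advancing time (a new reading comes with each control period).
- bot.read_camera(name): name is "scene" or "top"; returns a dict with "color" (400x640x3 uint8, red, green, blue), "depth" (400x640 float32, m along the optical axis (not along the pixel's ray), 0 where there is no reading), "mtx" (3x3 intrinsics, pixels), "eye" and "rotation" of the camera in the world. Camera axes: x right, y up, looking along -z (the intrinsics and any distortion apply to the point x, -y, -z); pixel columns grow to the right and rows downward; lengths in m; the calibration is good to about 2 mm. A picture is of the moment at which its call begins.
- bot.finish_job(): hands the job in; it is judged then, once.
The state is a dict: "time": time; "q": joint angles; "joint_vel": joint speeds; "joint_torque": joint torques, N m; "tool_pos": TCP position; "tcp_rot": TCP orientation; "wrist_force": force on the tool from outside, world axes, zero at the start; "torque": the same for the moment, N m; "width": opening from 0.0 (shut) to 1.0 (fully open); "grip_force": force on a finger pad.
Only numpy, scipy, OpenCV 4.12 (cv2) and the standard library are available. Lean on these libraries where they do the work, as an engineer would, in place of code of your own. Each camera call takes 0.05 s, during which the arm holds its last target. There are 200 camera calls.

### The job

Start the shift's battery issue: first press the charger's round stop key while the packs are still seated, then pull every battery pack out of the charger and put them all in the steel tray, together with any pack lying on the desk. When all of them lie or stand inside the tray, book them out on the keypad, pressing one key at a time and letting each spring back (as seen from the robot): far left, centre, near right, far right, and last the long enter bar. Press no other keypad key, and leave everything else on the desk where it is.

Things in the scene. Friction and masses are not known exactly. Their poses are not given: they have to be found in the camera images.
- charger: grey three-bay charger, fixed, 120 (x) x 200 (y) x 40 mm high; origin under its centre, x away from the robot, y left. Three open-topped bays along y, 20 mm to +x of its middle, pitch 66 mm, each a 36 x 26 mm hole 30 mm deep, with a sprung ball in the far wall that snaps into a pack's groove: a pack comes out straight up with a tug of 5 to 15 N
- keypad: black desk keypad, fixed, 190 (x) x 146 (y) x 28 mm high; origin under its centre, x away from the robot, y left. Nine square 24 mm keys in 3 rows of 3 (pitch 41 mm; far row at +x, left at +y), a long enter bar (22 x 100 mm) along the near side and a narrow green display along the far side
- tray: open steel tray fixed to the desk, outside 160 (x) x 232 (y) x 40 mm high, walls and floor 5 mm; origin at the centre of its underside, x away from the robot, y to the left
- stop (a joint): charger's stop key: 0 up, 0.007 m fully down; springs back, about 1.4 N to start and 4.5 N fully down; counts as pressed beyond 0.004 m. A round white 24 mm key on the charger's top in front of the bays: the centre of its top lies at (-35, 0, 49) mm in the charger's frame
- pack0: black battery pack, a block 36 (own x) x 26 (own y) x 64 mm (own z, its length), with a groove 4 mm deep across both 26 mm wide sides, 7 to 20 mm from its bottom end; origin at its centre; 90 g; starts standing seated in the left (+y) bay of the charger, its centre 42 mm and its top 74 mm above the desk; may be absent
- pack1: black battery pack, a block 36 (own x) x 26 (own y) x 64 mm (own z, its length), with a groove 4 mm deep across both 26 mm wide sides, 7 to 20 mm from its bottom end; origin at its centre; 90 g; starts standing seated in the middle bay of the charger, its centre 42 mm and its top 74 mm above the desk; may be absent
- pack2: black battery pack, a block 36 (own x) x 26 (own y) x 64 mm (own z, its length), with a groove 4 mm deep across both 26 mm wide sides, 7 to 20 mm from its bottom end; origin at its centre; 90 g; starts standing seated in the right (-y) bay of the charger, its centre 42 mm and its top 74 mm above the desk; may be absent
- spare0: black battery pack, a block 36 (own x) x 26 (own y) x 64 mm (own z, its length), with a groove 4 mm deep across both 26 mm wide sides, 7 to 20 mm from its bottom end; origin at its centre; 90 g; starts lying flat on the desk; may be absent
- spare1: black battery pack, a block 36 (own x) x 26 (own y) x 64 mm (own z, its length), with a groove 4 mm deep across both 26 mm wide sides, 7 to 20 mm from its bottom end; origin at its centre; 90 g; starts lying flat on the desk; may be absent
- key_far_left (a joint): square key, far row, left column (mid, mid = centre): 0 up, 0.007 m fully down; springs back, same spring as the stop key; when up, the centre of its top lies at (56, 41, 37) mm in the keypad's frame; counts as pressed beyond 0.004 m
- key_far_mid (a joint): square key, far row, mid column (mid, mid = centre): 0 up, 0.007 m fully down; springs back, same spring as the stop key; when up, the centre of its top lies at (56, 0, 37) mm in the keypad's frame; counts as pressed beyond 0.004 m
- key_far_right (a joint): square key, far row, right column (mid, mid = centre): 0 up, 0.007 m fully down; springs back, same spring as the stop key; when up, the centre of its top lies at (56, -41, 37) mm in the keypad's frame; counts as pressed beyond 0.004 m
- key_mid_left (a joint): square key, mid row, left column (mid, mid = centre): 0 up, 0.007 m fully down; springs back, same spring as the stop key; when up, the centre of its top lies at (15, 41, 37) mm in the keypad's frame; counts as pressed beyond 0.004 m
- key_mid_mid (a joint): square key, mid row, mid column (mid, mid = centre): 0 up, 0.007 m fully down; springs back, same spring as the stop key; when up, the centre of its top lies at (15, 0, 37) mm in the keypad's frame; counts as pressed beyond 0.004 m
- key_mid_right (a joint): square key, mid row, right column (mid, mid = centre): 0 up, 0.007 m fully down; springs back, same spring as the stop key; when up, the centre of its top lies at (15, -41, 37) mm in the keypad's frame; counts as pressed beyond 0.004 m
- key_near_left (a joint): square key, near row, left column (mid, mid = centre): 0 up, 0.007 m fully down; springs back, same spring as the stop key; when up, the centre of its top lies at (-26, 41, 37) mm in the keypad's frame; counts as pressed beyond 0.004 m
- key_near_mid (a joint): square key, near row, mid column (mid, mid = centre): 0 up, 0.007 m fully down; springs back, same spring as the stop key; when up, the centre of its top lies at (-26, 0, 37) mm in the keypad's frame; counts as pressed beyond 0.004 m
- key_near_right (a joint): square key, near row, right column (mid, mid = centre): 0 up, 0.007 m fully down; springs back, same spring as the stop key; when up, the centre of its top lies at (-26, -41, 37) mm in the keypad's frame; counts as pressed beyond 0.004 m
- enter (a joint): long enter bar, 22 x 100 mm: 0 up, 0.007 m fully down; springs back, same spring as the stop key; when up, the centre of its top lies at (-70, 0, 37) mm in the keypad's frame; counts as pressed beyond 0.004 m
- mug: steel mug, 74 mm wide, 85 mm high; bystander, leave it where it is; origin at the centre of its underside
- stapler: stapler, 130 x 34 x 48 mm; bystander, leave it where it is; origin at the centre of its underside
- notes: block of note paper, 55 x 55 x 28 mm; bystander, leave it where it is; origin at the centre of its underside
- stamp: wooden hand stamp, 32 mm wide, 58 mm high; bystander, leave it where it is; origin at the centre of its underside
- scanner: handheld scanner lying on its back, 150 x 70 x 27 mm; bystander, leave it where it is; origin at the centre of its underside
Things that resemble listed ones, but are neither listed nor needed, are in the scene too. Leave any purple look-alike of the pack2 alone. What is shaped like the charger but pink is not meant.

How it is judged:
By the outcome, as a careful person would: the job done as asked, in the order asked, and still so for the second after the job is handed in, with the robot touching nothing.
Of pack0, pack1, pack2 only 2 to 3 are there at a start; the rules pass over those that are not, and their reading is None.
Of spare0, spare1 only 1 to 2 are there at a start; the rules pass over those that are not, and their reading is None.
At some moment in a run one of spare0, spare1 may be knocked a few centimetres aside while the robot is not near it.
Once in a run the grip may slacken for a moment while it holds something.
It also fails if it takes over 210 s, if anything falls off the work surface, if the arm or the gripper's body presses on something with over 40 N, if the wrist force passes 120 N, or if a joint passes its speed limit or range.

## Working session

There is one attempt and no reset: what is moved stays moved. The work goes in short steps, Python scripts to look and compute and a tool call to move; the robot and the scene stay as the last step left them, time stands still between calls to the robot, and variables do not carry over. Pictures are saved under pics/ and viewed, at most 14 in all, crops included, and the job is handed in when it is done.

Besides the shell and the picture viewer there is one more tool, called after ">>>" as name([rows], argument=value, ...), one row to a line, values as JSON. drive_tool: Moves the arm, as the interface text tells. Shift numbers are shares of 0.5 m and turn numbers shares of 180 degrees, none past 1 either way. Its arguments: {"type":"object","properties":{"claw":{"type":"array","items":{"type":"number"}},"slide":{"type":"array","items":{"type":"array","items":{"type":"number"}}},"yaw":{"type":"array","items":{"type":"number"}},"newtons":{"type":"number"}},"required":["claw","slide","yaw"]}

```bash
mkdir -p pics; cat > h.py <<'E'
import numpy as np, cv2
from workcell import bot
def cam(n,save=None):
    c=bot.read_camera(n)
    np.savez(f'{n}.npz',**{k:np.asarray(v) for k,v in c.items()})
    if save: cv2.imwrite(f'pics/{save}.png',c['color'][:,:,::-1])
    return c
def world(c,u,v,z=None,r=1):
    """pixel -> world; z given: ray to plane z, else depth"""
    K=np.asarray(c['mtx'],float);d=np.array([(u-K[0,2])/K[0,0],-(v-K[1,2])/K[1,1],-1.])
    R=np.asarray(c['rotation']); e=np.asarray(c['eye']); w=R@d
    if z is not None: t=(z-e[2])/w[2]
    else:
        p=c['depth'][int(v)-r:int(v)+r+1,int(u)-r:int(u)+r+1]; t=np.median(p[p>0])
    return e+t*w
E
python3 - <<'E'
from h import *
for n in('top','scene'):
    c=cam(n,n+'0'); print(n,c['mtx'],c['eye'],c['rotation'],[k for k in c])
print(bot.read_state())
E
```

```text
top [[444.62794823   0.         318.04763879]
 [  0.         444.62794823 197.51175453]
 [  0.           0.           1.        ]] [0.32927392 0.00844954 1.55121287] [ 0.08298753 -0.11181838 -1.56055186] ['color', 'depth', 'mtx', 'eye', 'rotation']
scene [[488.14216799   0.         319.16972805]
 [  0.         488.14216799 198.27972709]
 [  0.           0.           1.        ]] [1.80563271 0.23439247 0.87994381] [0.73536447 0.85950453 1.59161071] ['color', 'depth', 'mtx', 'eye', 'rotation']
{'time': 0.1, 'q': array([ 1.31007378e+00,  2.64686253e-01,  1.60527050e+00, -2.75953629e-05,
        1.27369947e+00, -3.69021149e-02]), 'joint_vel': array([ 0.00150419, -0.00178302, -0.00318137, -0.00112352, -0.00186055,
        0.00073129]), 'joint_torque': array([ 2.02488786e-04, -5.16706467e+01, -3.68593562e+01, -1.15573416e-04,
        6.19872473e-03, -3.76888477e-05]), 'tool_pos': array([0.14974607, 0.65785351, 0.40346262]), 'tcp_rot': array([-0.35079883, -3.12166236,  0.00321147]), 'wrist_force': array([ 0.51316145, -0.21338516,  0.31609343]), 'torque': array([-0.01255099, -0.02239328,  0.02124558]), 'grip_force': 0.0, 'width': 1.0020135461292894}
```

```bash
sed -i "s/R=np.asarray(c\['rotation'\])/R=cv2.Rodrigues(np.asarray(c['rotation'],float))[0]/" h.py; ls
```

```text
h.py
pics
scene.npz
top.npz
```

View pics/top0.png

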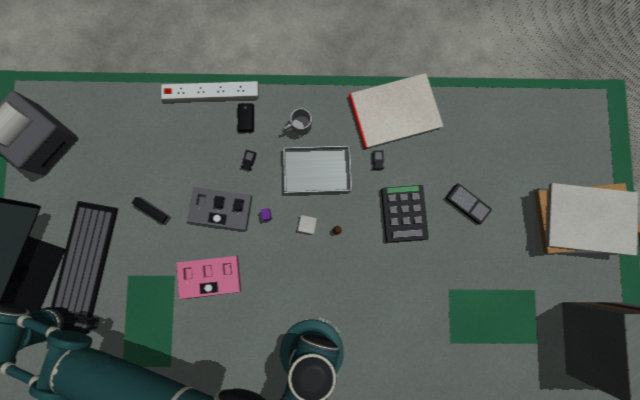

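View pics/scene0.png

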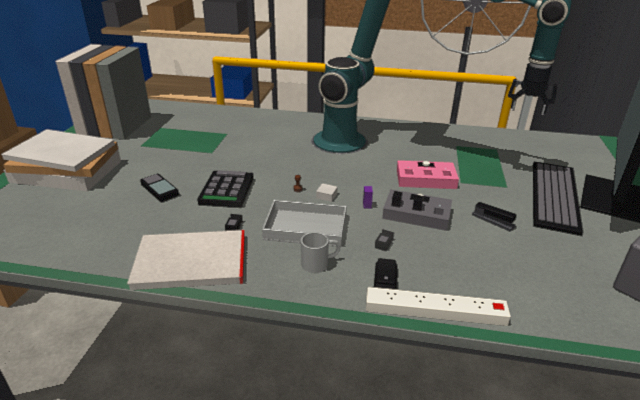

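The top view (image up = +x, left = +y) shows the grey charger at (219,209) with packs in two bays, the pink charger at (208,277) and a purple look-alike pack at (265,214). The tray is at (317,170) and the keypad at (405,213). Candidates for spare packs are (248,159), (378,159) and (245,117). The scanner-like item is at (468,203), the stapler at (150,210), the notes at (307,225) and the stamp at (336,230). I'll take one enlarged crop to choose.

```bash
python3 - <<'E'
from h import *
im=cv2.imread('pics/top0.png')[95:245,180:440]; cv2.imwrite('pics/crop1.png',cv2.resize(im,None,fx=3,fy=3,interpolation=cv2.INTER_CUBIC))
c=dict(np.load('top.npz'))
for n,u,v in [('sp?',248,157),('sp?',378,156),('blk',245,117),('desk',340,280),('purple',265,214),('stop',217,218),('packM',219,203),('packR',238,205),('emptybay',201,199),('chg',200,222),('key',405,209),('enter',407,234)]:
    print(n,u,v,world(c,u,v).round(4))
E
```

```text
sp? 248 157 [0.6595 0.2261 0.0275]
sp? 378 156 [ 0.6675 -0.2276  0.0303]
blk 245 117 [0.802  0.2399 0.0309]
desk 340 280 [ 0.2377 -0.097  -0.0011]
purple 265 214 [0.4578 0.1591 0.0633]
stop 217 218 [0.4442 0.3219 0.0481]
packM 219 203 [0.4924 0.3118 0.0729]
packR 238 205 [0.4861 0.2481 0.0753]
emptybay 201 199 [0.5129 0.3877 0.0093]
chg 200 222 [0.431  0.381  0.0375]
key 405 209 [ 0.4816 -0.3181  0.0353]
enter 407 234 [ 0.3958 -0.3234  0.0354]
```

View pics/crop1.png

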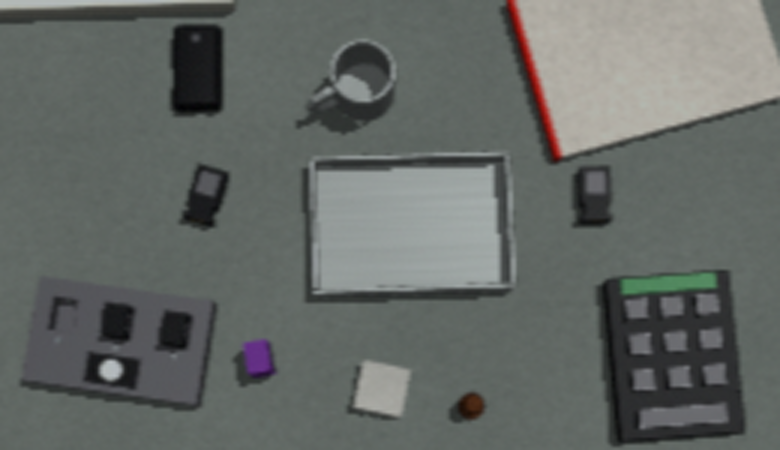

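Choice: spares are (248,159) and (378,159), both about 36x64 mm, 26–30 mm high and labelled. The purple standing block at (265,214) is the decoy. The black object at (245,117) is about 55x97 mm, too big to be a pack. The left bay is empty, so pack1 and pack2 are there. Now I'll fit poses from the depth image.

```bash
cat >> h.py <<'E'
def cloud(c):
    K=np.asarray(c['mtx'],float);D=c['depth'];v,u=np.mgrid[:D.shape[0],:D.shape[1]]
    P=np.stack([(u-K[0,2])/K[0,0]*D,-(v-K[1,2])/K[1,1]*D,-D],-1)
    W=P@cv2.Rodrigues(np.asarray(c['rotation'],float))[0].T+c['eye']; W[D<=0]=np.nan
    return W
def rect(c,box,zlo,zhi,show=''):
    """box=(u0,v0,u1,v1): min-area rect of points in height band; long-axis angle deg"""
    W=cloud(c)[box[1]:box[3],box[0]:box[2]].reshape(-1,3); m=(W[:,2]>zlo)&(W[:,2]<zhi); P=W[m]
    (x,y),(a,b),t=cv2.minAreaRect((P[:,:2]*1000).astype(np.float32))
    if b>a:a,b,t=b,a,t+90
    print(show,'ctr',round(x,1),round(y,1),'size',round(a,1),round(b,1),'ang',round((t+90)%180-90,1),'z',np.median(P[:,2]).round(4),'n',len(P),'mean',(P[:,:2].mean(0)*1000).round(1))
E
python3 - <<'E'
from h import *
c=dict(np.load('top.npz'))
rect(c,(175,180,256,240),.025,.045,'charger')
rect(c,(175,180,256,240),.03,.09,'charger')
rect(c,(207,190,228,213),.062,.09,'packM')
rect(c,(229,190,250,215),.062,.09,'packR')
rect(c,(211,214,224,224),.0445,.06,'stop')
rect(c,(375,178,435,248),.018,.06,'keypad')
rect(c,(378,225,432,242),.032,.06,'enter')
rect(c,(275,140,360,200),.025,.06,'tray')
rect(c,(235,145,262,175),.015,.06,'spL')
rect(c,(365,145,392,175),.015,.06,'spR')
rect(c,(235,145,262,175),.022,.06,'spL')
rect(c,(365,145,392,175),.022,.06,'spR')
rect(c,(255,205,275,225),.05,.09,'purple')
rect(c,(275,100,318,140),.07,.1,'mug')
W=cloud(c); print(np.nanstd(W[260:300,300:350,2]),np.nanmean(W[260:300,300:350,2]))
# enlarged crops
im=cv2.imread('pics/top0.png')
a=cv2.resize(im[180:236,180:254],None,fx=7,fy=7,interpolation=cv2.INTER_CUBIC)[:,:400]
s=lambda u0,v0,w,h,f:cv2.resize(im[v0:v0+h,u0:u0+w],None,fx=f,fy=f,interpolation=cv2.INTER_CUBIC)
A=s(182,182,76,54,5);B=s(375,180,60,64,5);C=s(232,143,30,34,8);Dd=s(364,143,30,34,8)
H=np.zeros((600,700,3),np.uint8);H[:270,:380]=A;H[:320,390:690]=B;H[325:597,0:240]=C;H[325:597,250:490]=Dd
cv2.imwrite('pics/crop2.png',H)
E
```

```text
charger ctr 479.4 317.7 size 201.6 120.5 ang 82.4 z 0.0392 n 1703 mean [476.4 317.6]
charger ctr 479.4 317.7 size 201.6 120.5 ang 82.4 z 0.0401 n 1994 mean [477.4 314.1]
packM ctr 499.0 315.4 size 35.8 27.4 ang -5.7 z 0.0729 n 94 mean [498.9 314.1]
packR ctr 490.0 249.2 size 35.5 26.5 ang -8.5 z 0.0734 n 92 mean [490.  248.7]
stop ctr 445.2 319.6 size 27.9 25.5 ang 24.7 z 0.0485 n 43 mean [444.1 320.7]
keypad ctr 468.8 -319.7 size 190.2 147.4 ang 4.7 z 0.0291 n 2306 mean [ 467.4 -318.1]
enter ctr 401.1 -326.2 size 136.3 51.2 ang -89.5 z 0.0359 n 214 mean [ 399.7 -325.9]
tray ctr 619.0 -15.7 size 232.4 161.6 ang -87.5 z 0.0379 n 425 mean [620.2 -17.9]
spL ctr 652.2 225.1 size 64.7 37.2 ang -15.8 z 0.0255 n 188 mean [653.  224.8]
spR ctr 671.0 -223.6 size 99.5 53.2 ang 22.6 z 0.0256 n 207 mean [ 662.8 -226.8]
spL ctr 652.0 225.0 size 64.4 37.1 ang -16.2 z 0.0267 n 147 mean [653.3 224.4]
spR ctr 671.0 -223.6 size 99.5 53.2 ang 22.6 z 0.0262 n 174 mean [ 661.6 -227.2]
purple ctr 459.9 156.3 size 35.9 26.5 ang 11.8 z 0.0625 n 90 mean [459.8 156.2]
mug ctr 777.1 46.3 size 89.1 73.6 ang -28.1 z 0.0807 n 134 mean [780.3  49.6]
0.003436583388534806 -0.0004717149011590531
```

View pics/crop2.png

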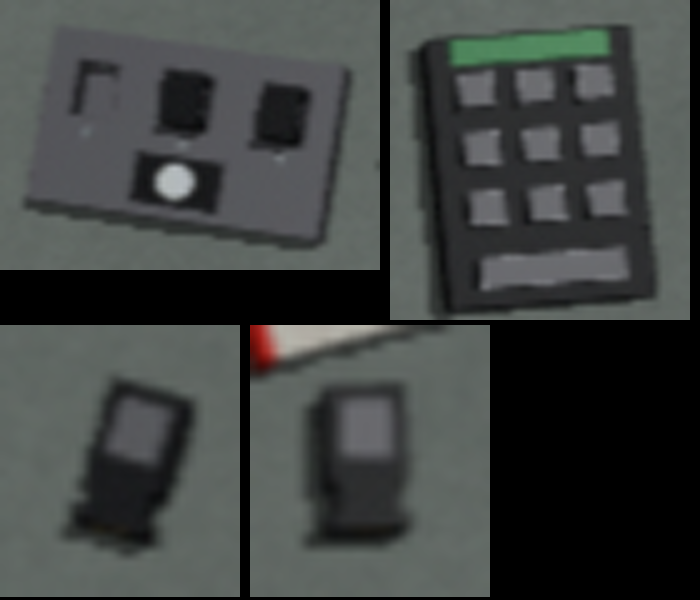

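The grey charger holds pack1 (middle) and pack2 (right); the spares lie groove-end toward the robot. Close the fingers and head over the stop key.

>>> drive_tool([
  [0.59,-0.672,0],
  [0.59,-0.672,0],
  [0.59,-0.672,0],
  [0.59,-0.672,0],
  [0.59,-0.672,0],
  [0.59,-0.672,0],
  [0.59,-0.672,0],
  [0.59,-0.672,0],
], claw=[0,0,0,0,0,0,0,0], yaw=[0.029,0.029,0.029,0.029,0.029,0.029,0.029,0.029], newtons=40)

```text
time: 0.77
tool_pos: [0.3704, 0.4058, 0.4043]
tcp_rot: [-0.208, -3.134, 0.001]
wrist_force: [1.0, 0.7, -0.2]
width: 0.001
grip_force: 0.0
```

```bash
python3 - <<'E'
from h import *
c=dict(np.load('top.npz'))
rect(c,(365,149,392,175),.015,.035,'spR')
W=cloud(c)[146:178,362:396]; print((W[...,2]*1000).round()[::2,::2].astype(int))
def P(o,yaw,p): t=np.radians(yaw);return (o[0]+p[0]*np.cos(t)-p[1]*np.sin(t),o[1]+p[0]*np.sin(t)+p[1]*np.cos(t))
K=(468.8,-319.7)
for n,p,(u,v) in [('FL',(56,41),(477,88)),('C',(15,0),(541,143)),('NR',(-26,-41),(606,199)),('FR',(56,-41),(593,81)),('E',(-70,0),(554,269))]:
    print(n,np.round(P(K,4.7,p),1),(world(c,(u-388)/5+375-.1,v/5+180-.4,z=.037)*1000).round(1))
print('stop',P((479.4,317.7),-7.6,(-35,0)),(world(c,182+175/5-.4,182+182/5-.4,z=.049)*1000).round(1))
s=bot.read_state();print(s['time'],s['tool_pos'],s['tcp_rot'],s['width'])
E
```

```text
spR ctr 658.4 -230.8 size 65.8 37.0 ang 2.6 z 0.0256 n 187 mean [ 658.4 -230. ]
[[  3   4  29  26  23   2   9   0   5  -1  -1  -3   4  -3  -9  -7   2]
 [  0  -1  10   0   0  -1  -3   0   0  -3   2   3   1   0   2  -5  -7]
 [ -1   5   2   1  -3   0  26  33  27  26  28   1  -4   1   0  -1   2]
 [  3   0   2   0   4   2  21  25  21  25  24   0   9  -1  -5   1   2]
 [  0  -5  -1  -7  -1  -4  30  28  21  29  23  -1   3  -1   0   7  -8]
 [  0  -2   3  -3   4   4  28  24  39  20  31   1   2  -2  -1  -3   7]
 [ -6   3   2  -8   0  -1  22  29  29  28  26   1   2   0  -3  -2 -10]
 [ -1  -2   5  -1  -4  -3  24  20  22  25  24   0   4   1  -5   1   1]
 [ -6  -7  -4  -4  -1   1  25  25  26  26  25  22  -3  -4  -5  -4 -10]
 [  2   0   0  -2  -2  -1  -1  25  27  24  25   1 -11   1  -4  -4  -3]
 [  2  -2   1  -2   5  -2  26  26  26  24  23  29   1   2  -4  -4   4]
 [ -4   8  -6   4  -3   0  26  23  25  25  15  -6  -4  -9  -3   2  -5]
 [  9   2  -3   3  -3  -4  -6  -2  -1   0   1  -2   2   0   1   2   3]
 [  0   0  -3  -1   4   3   2   3   3   3   6   0   3   2  -3   0  -2]
 [  1  -2  -1  -2  -2  -2   0  -4  -1  -3  -3   0   2  -3  -2  -1   0]
 [  1  -2  -4  -3   6   3  -5   2  -5  -1  -5  -4   4   2  -5  -5  -4]]
FL [ 521.3 -274.2] [ 521.8 -275.9   37. ]
C [ 483.7 -318.5] [ 484.2 -319.5   37. ]
NR [ 446.2 -362.7] [ 446.  -363.5   37. ]
FR [ 528. -356.] [ 527.4 -356.2   37. ]
E [ 399.  -325.4] [ 397.8 -326.9   37. ]
stop (np.float64(444.70745609119604), np.float64(322.3289736589993)) [444.1 323.   49. ]
0.7667 [0.37043751 0.40580681 0.40427156] [-2.07740608e-01 -3.13436844e+00  7.08353080e-04] 0.0005700042059015019
```

>>> drive_tool([
  [0.149,-0.169,0],
  [0.149,-0.169,0],
  [0.149,-0.169,0],
  [0.149,-0.169,-0.32],
  [0.149,-0.169,-0.32],
  [0.149,-0.169,-0.32],
  [0.149,-0.169,-0.32],
  [0.149,-0.169,-0.32],
], claw=[0,0,0,0,0,0,0,0], yaw=[0,0,0,0,0,0,0,0])

```text
time: 1.43
tool_pos: [0.4403, 0.3203, 0.2362]
tcp_rot: [-0.208, -3.122, 0.015]
wrist_force: [-1.2, -0.8, -1.6]
width: 0.0
grip_force: 0.0
```

>>> drive_tool([
  [0,0,0],
  [0,0,0],
], claw=[0,0], yaw=[0,0])

```text
time: 1.6
tool_pos: [0.445, 0.3238, 0.2463]
tcp_rot: [0.208, 3.133, 0.002]
wrist_force: [0.7, 0.6, 0.5]
width: -0.0
grip_force: 0.0
```

>>> drive_tool([
  [0,-0.002,-0.02],
  [0,-0.002,-0.034],
  [0,-0.002,-0.042],
  [0,-0.002,-0.048],
  [0,-0.002,-0.054],
  [0,-0.002,-0.06],
  [0,-0.002,-0.061],
  [0,-0.002,-0.061],
], claw=[0,0,0,0,0,0,0,0], yaw=[0,0,0,0,0,0,0,0])

```text
time: 2.27
tool_pos: [0.4445, 0.3224, 0.2154]
tcp_rot: [0.208, 3.134, 0.001]
wrist_force: [-1.6, -0.5, 9.2]
width: 0.003
grip_force: 4.2
```

>>> drive_tool([
  [0,0,0],
], claw=[0], yaw=[0])

```text
time: 2.35
tool_pos: [0.4445, 0.3224, 0.2154]
tcp_rot: [0.208, 3.134, 0.001]
wrist_force: [-1.9, -1.8, 9.3]
width: 0.003
grip_force: 4.2
```

Bottomed out at 9 N, so the stop key is fully pressed. Lift, open to 45 mm and go over the middle pack (499, 315).

>>> drive_tool([
  [0,0,0.04],
  [0,0,0.1],
  [0,0,0.16],
  [0.04,-0.006,0.17],
  [0.08,-0.01,0.17],
  [0.109,-0.014,0.17],
  [0.109,-0.014,0.17],
  [0.109,-0.014,0.17],
], claw=[0,0,45,45,45,45,45,45], yaw=[0,0,0,0,0,0,0,0])

```text
time: 3.02
tool_pos: [0.4989, 0.3148, 0.2982]
tcp_rot: [-0.21, -3.133, 0.001]
wrist_force: [-1.3, -1.2, 0.2]
width: 0.529
grip_force: 0.0
```

>>> drive_tool([
  [0,0,-0.04],
  [0,0,-0.08],
  [0,0,-0.11],
  [0,0,-0.135],
  [0,0,-0.15],
  [0,0,-0.162],
  [0,0,-0.166],
  [0,0,-0.166],
], claw=[45,45,45,45,45,45,45,45], yaw=[0,0,0,0,0,0,0,0])

```text
time: 3.68
tool_pos: [0.4986, 0.3152, 0.2159]
tcp_rot: [-0.208, -3.134, 0.0]
wrist_force: [0.7, -0.3, 0.3]
width: 0.527
grip_force: 0.0
```

>>> drive_tool([
  [0,0,0],
  [0,0,0],
  [0,0,0],
  [0,0,0],
  [0,0,0],
  [0,0,0],
], claw=[20,20,20,20,20,20], yaw=[0,0,0,0,0,0], newtons=60)

```text
time: 4.18
tool_pos: [0.4993, 0.3158, 0.2173]
tcp_rot: [0.208, 3.133, 0.003]
wrist_force: [1.1, 3.6, 3.7]
width: 0.292
grip_force: 61.3
```

>>> drive_tool([
  [0,0,0.006],
  [0,0,0.014],
  [0,0,0.026],
  [0,0,0.045],
  [0,0,0.075],
  [0,0,0.11],
  [0,0,0.14],
  [0,0,0.16],
], claw=[20,20,20,20,20,20,20,20], yaw=[0,0,0,0,0,0,0,0])

```text
time: 4.85
tool_pos: [0.4987, 0.3148, 0.2971]
tcp_rot: [-0.208, -3.135, 0.002]
wrist_force: [0.0, 0.6, -0.9]
width: 0.293
grip_force: 61.3
```

>>> drive_tool([
  [0.015,-0.033,0.02],
  [0.04,-0.086,0.04],
  [0.068,-0.145,0.04],
  [0.099,-0.211,0.04],
  [0.13,-0.277,0.04],
  [0.161,-0.343,0.04],
  [0.192,-0.409,0.04],
  [0.223,-0.475,0.04],
], claw=[20,20,20,20,20,20,20,20], yaw=[0.01,0.02,0.03,0.04,0.05,0.056,0.056,0.056])

```text
time: 5.52
tool_pos: [0.61, 0.0756, 0.3154]
tcp_rot: [0.068, -3.139, 0.001]
wrist_force: [0.8, 0.9, -1.3]
width: 0.293
grip_force: 61.3
```

>>> drive_tool([
  [0.029,-0.061,0],
  [0.052,-0.111,0],
  [0.071,-0.151,0],
  [0.083,-0.177,0],
  [0.087,-0.184,0],
  [0.087,-0.184,0],
  [0.087,-0.184,0],
  [0.087,-0.184,0],
], claw=[20,20,20,20,20,20,20,20], yaw=[0,0,0,0,0,0,0,0])

```text
time: 6.18
tool_pos: [0.6532, -0.013, 0.3159]
tcp_rot: [0.07, -3.14, -0.001]
wrist_force: [-0.6, -0.1, -0.6]
width: 0.301
grip_force: 61.3
```

```bash
python3 - <<'E'
from h import *
c=cam('scene'); im=c['color'][150:290,200:460,::-1]; cv2.imwrite('pics/s1.png',cv2.resize(im,None,fx=3,fy=3,interpolation=cv2.INTER_CUBIC))
E
```

```text
(no output)
```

View pics/s1.png

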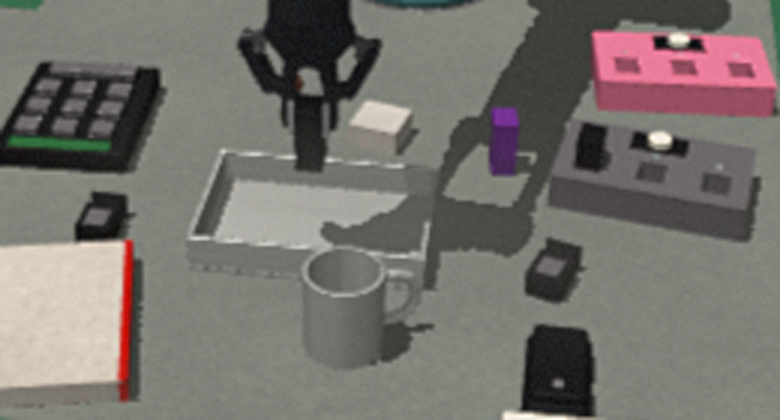

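The pack hangs upright in the gripper at crop (310,130); the middle bay is empty and the stop key has popped up. Lower it into the tray.

>>> drive_tool([
  [0,0,-0.04],
  [0,0,-0.09],
  [0,0,-0.135],
  [0,0,-0.165],
  [0,0,-0.185],
  [0,0,-0.197],
  [0,0,-0.203],
  [0,0,-0.206],
], claw=[20,20,20,20,20,20,20,20], yaw=[0,0,0,0,0,0,0,0])

```text
time: 6.9
tool_pos: [0.654, -0.0139, 0.2135]
tcp_rot: [-0.069, 3.14, -0.0]
wrist_force: [-0.7, 0.2, -0.8]
width: 0.294
grip_force: 39.5
```

>>> drive_tool([
  [0,0,0],
  [0,0,0],
], claw=[20,20], yaw=[0,0])

```text
time: 7.07
tool_pos: [0.6543, -0.0143, 0.2144]
tcp_rot: [-0.068, 3.139, -0.0]
wrist_force: [0.0, -0.0, -0.5]
width: 0.295
grip_force: 64.1
```

>>> drive_tool([
  [0,0,-0.003],
  [0,0,-0.006],
  [0,0,-0.006],
  [0,0,-0.006],
], claw=[20,20,20,20], yaw=[0,0,0,0])

```text
time: 7.4
tool_pos: [0.6545, -0.0144, 0.2123]
tcp_rot: [-0.068, 3.139, -0.0]
wrist_force: [-2.2, 1.2, 5.1]
width: 0.29
grip_force: 65.0
```

>>> drive_tool([
  [0,0,0],
  [0,0,0],
  [0,0,0],
  [0,0,0.02],
  [0,0,0.06],
  [0,0,0.11],
  [0,0,0.16],
  [0,0,0.17],
], claw=[32,40,45,45,45,45,45,45], yaw=[0,0,0,0,0,0,0,0])

```text
time: 8.07
tool_pos: [0.6556, -0.0145, 0.301]
tcp_rot: [-0.068, 3.133, -0.001]
wrist_force: [1.4, -0.4, 1.2]
width: 0.526
grip_force: 0.0
```

>>> drive_tool([
  [-0.03,0.05,0],
  [-0.075,0.12,0],
  [-0.12,0.195,0],
  [-0.165,0.265,0],
  [-0.21,0.34,0],
  [-0.25,0.4,0],
  [-0.29,0.465,0],
  [-0.31,0.5,0],
], claw=[45,45,45,45,45,45,45,45], yaw=[-0.01,-0.02,-0.03,-0.04,-0.05,-0.056,-0.056,-0.056])

```text
time: 8.73
tool_pos: [0.4961, 0.2382, 0.295]
tcp_rot: [-0.205, -3.133, -0.001]
wrist_force: [-0.6, -0.8, 0.3]
width: 0.525
grip_force: 0.0
```

>>> drive_tool([
  [-0.018,0.028,0],
  [-0.018,0.028,0],
  [-0.018,0.028,0],
  [-0.018,0.028,0],
], claw=[45,45,45,45], yaw=[0,0,0,0])

```text
time: 9.07
tool_pos: [0.49, 0.2493, 0.2951]
tcp_rot: [0.208, 3.134, -0.001]
wrist_force: [-0.5, 0.1, 0.4]
width: 0.526
grip_force: 0.0
```

```bash
python3 - <<'E'
from h import *
c=cam('top','top1')
rect(c,(285,150,350,192),.055,.09,'pack1 tray')
rect(c,(235,145,262,175),.015,.06,'spL')
rect(c,(365,149,392,175),.015,.035,'spR')
print(bot.read_state()['tool_pos'])
E
```

```text
pack1 tray ctr 653.0 -15.5 size 37.0 24.0 ang 0.9 z 0.068 n 83 mean [653.8 -15.9]
spL ctr 652.7 225.2 size 65.5 37.1 ang -15.2 z 0.0249 n 193 mean [652.6 224.8]
spR ctr 658.6 -230.2 size 65.5 36.4 ang 3.2 z 0.025 n 191 mean [ 658.6 -229.9]
[0.49019238 0.24899555 0.29514072]
```

>>> drive_tool([
  [0,0,-0.04],
  [0,0,-0.08],
  [0,0,-0.11],
  [0,0,-0.135],
  [0,0,-0.15],
  [0,0,-0.156],
  [0,0,-0.158],
  [0,0,-0.158],
], claw=[45,45,45,45,45,45,45,45], yaw=[0,0,0,0,0,0,0,0])

```text
time: 9.78
tool_pos: [0.4902, 0.2496, 0.2165]
tcp_rot: [0.209, 3.134, 0.0]
wrist_force: [0.1, -0.3, 1.0]
width: 0.525
grip_force: 0.0
```

>>> drive_tool([
  [0,0,0],
  [0,0,0],
  [0,0,0],
  [0,0,0],
  [0,0,0],
  [0,0,0],
], claw=[20,20,20,20,20,20], yaw=[0,0,0,0,0,0])

```text
time: 10.28
tool_pos: [0.4904, 0.2503, 0.2173]
tcp_rot: [0.208, 3.132, 0.003]
wrist_force: [1.2, 3.6, 4.7]
width: 0.296
grip_force: 61.5
```

>>> drive_tool([
  [0,0,0.006],
  [0,0,0.014],
  [0,0,0.026],
  [0,0,0.045],
  [0,0,0.075],
  [0,0,0.11],
  [0,0,0.15],
  [0,0,0.18],
], claw=[20,20,20,20,20,20,20,20], yaw=[0,0,0,0,0,0,0,0])

```text
time: 10.95
tool_pos: [0.4892, 0.2491, 0.3065]
tcp_rot: [-0.208, -3.133, 0.003]
wrist_force: [0.7, 0.1, 0.1]
width: 0.296
grip_force: 61.3
```

>>> drive_tool([
  [0.009,-0.027,0.01],
  [0.026,-0.075,0.02],
  [0.048,-0.138,0.02],
  [0.073,-0.208,0.02],
  [0.098,-0.28,0.02],
  [0.122,-0.347,0.02],
  [0.145,-0.413,0.02],
  [0.166,-0.472,0.02],
], claw=[20,20,20,20,20,20,20,20], yaw=[0.01,0.02,0.03,0.04,0.05,0.056,0.056,0.056])

```text
time: 11.62
tool_pos: [0.5721, 0.0112, 0.3152]
tcp_rot: [0.067, -3.138, 0.002]
wrist_force: [1.1, -0.1, -1.1]
width: 0.296
grip_force: 61.3
```

>>> drive_tool([
  [0.014,-0.04,0],
  [0.02,-0.056,0],
  [0.021,-0.061,0],
  [0.021,-0.061,0],
  [0.021,-0.061,0],
  [0.021,-0.061,0],
], claw=[20,20,20,20,20,20], yaw=[0,0,0,0,0,0])

```text
time: 12.12
tool_pos: [0.5827, -0.0156, 0.3159]
tcp_rot: [0.07, -3.14, -0.001]
wrist_force: [-0.3, -0.3, -0.5]
width: 0.295
grip_force: 61.3
```

```bash
python3 - <<'E'
from h import *
c=cam('scene'); im=c['color'][150:290,200:460,::-1]; cv2.imwrite('pics/s2.png',cv2.resize(im,None,fx=3,fy=3,interpolation=cv2.INTER_CUBIC))
E
```

```text
(no output)
```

View pics/s2.png

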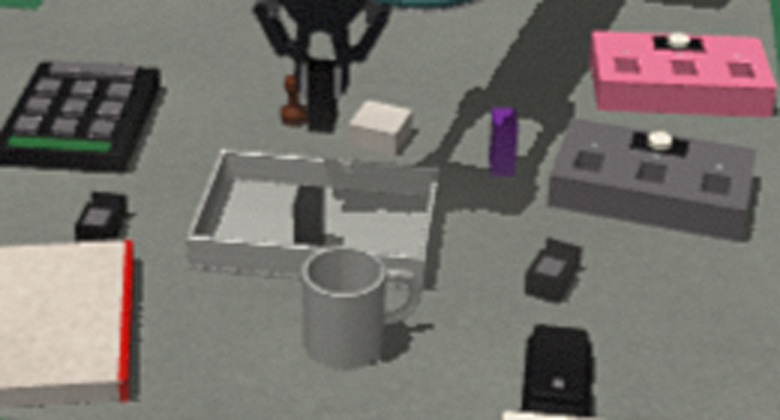

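Pack2 is held upright at crop (322,95), all charger bays are empty, and pack1 stands in the tray at crop (310,215). Lower pack2.

>>> drive_tool([
  [0,0,-0.04],
  [0,0,-0.09],
  [0,0,-0.135],
  [0,0,-0.165],
  [0,0,-0.185],
  [0,0,-0.197],
  [0,0,-0.203],
  [0,0,-0.206],
], claw=[20,20,20,20,20,20,20,20], yaw=[0,0,0,0,0,0,0,0])

```text
time: 12.83
tool_pos: [0.5835, -0.0165, 0.2134]
tcp_rot: [-0.069, 3.14, -0.0]
wrist_force: [-0.8, -0.9, -0.1]
width: 0.295
grip_force: 61.2
```

>>> drive_tool([
  [0,0,-0.002],
  [0,0,-0.004],
  [0,0,-0.004],
  [0,0,-0.004],
], claw=[20,20,20,20], yaw=[0,0,0,0])

```text
time: 13.17
tool_pos: [0.5839, -0.0169, 0.2123]
tcp_rot: [-0.068, 3.139, -0.0]
wrist_force: [-0.4, 0.9, 2.8]
width: 0.295
grip_force: 61.4
```

>>> drive_tool([
  [0,0,0],
  [0,0,0],
  [0,0,0],
  [0,0,0.02],
  [0,0,0.06],
  [0,0,0.11],
  [0,0,0.16],
  [0,0,0.17],
], claw=[32,40,45,45,45,45,45,45], yaw=[0,0,0,0,0,0,0,0])

```text
time: 13.83
tool_pos: [0.5851, -0.017, 0.3017]
tcp_rot: [-0.068, 3.133, -0.001]
wrist_force: [0.9, -1.1, 1.3]
width: 0.53
grip_force: 0.0
```

>>> drive_tool([
  [0.01,0.035,0],
  [0.03,0.1,0],
  [0.053,0.175,0],
  [0.077,0.255,0],
  [0.1,0.33,0],
  [0.12,0.4,0],
  [0.138,0.458,0],
  [0.145,0.482,0],
], claw=[45,45,45,60,60,60,60,60], yaw=[-0.02,-0.04,-0.06,-0.08,-0.1,-0.1,-0.1,-0.1])

```text
time: 14.5
tool_pos: [0.6562, 0.2281, 0.2961]
tcp_rot: [0.42, 3.113, 0.003]
wrist_force: [0.5, 0.3, -0.6]
width: 0.704
grip_force: 0.0
```

```bash
python3 - <<'E'
from h import *
c=cam('top','top2')
rect(c,(285,150,350,192),.055,.09,'packs tray')
rect(c,(235,135,270,180),.015,.04,'spL')
rect(c,(365,149,392,175),.015,.035,'spR')
im=cv2.imread('pics/top2.png')[95:245,180:440]; cv2.imwrite('pics/crop3.png',cv2.resize(im,None,fx=3,fy=3,interpolation=cv2.INTER_CUBIC))
print(bot.read_state()['tool_pos'],bot.read_state()['tcp_rot'])
E
```

```text
packs tray ctr 618.9 -17.6 size 107.1 25.1 ang 2.7 z 0.068 n 177 mean [616.7 -17.7]
spL ctr 666.4 234.7 size 9.6 8.5 ang 76.7 z 0.026 n 9 mean [666.1 234.5]
spR ctr 658.5 -230.6 size 66.0 36.0 ang 2.3 z 0.025 n 192 mean [ 658.8 -229.9]
[0.65627565 0.22851888 0.2960258 ] [4.19077855e-01 3.11277756e+00 3.05355792e-03]
```

View pics/crop3.png

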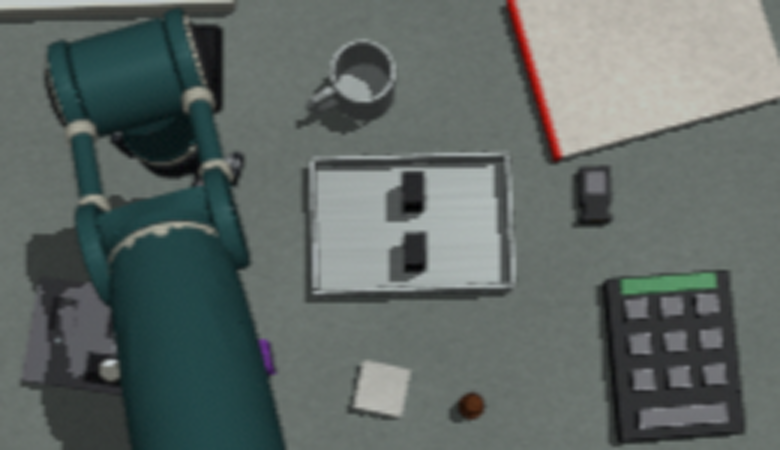

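Two packs stand in the tray at crop (413,190) and (413,252); the arm hides the left spare, so I'll check it with the scene camera.

```bash
python3 - <<'E'
from h import *
c=cam('scene'); W=cloud(c); m=(W[...,0]>.55)&(W[...,0]<.75)&(W[...,1]>.14)&(W[...,1]<.32)&(W[...,2]>.02)&(W[...,2]<.033)
n,l,st,ce=cv2.connectedComponentsWithStats(m.astype(np.uint8))
for i in range(1,n):
    if st[i,4]>30:
        P=W[l==i]; print(st[i],cv2.minAreaRect((P[:,:2]*1000).astype(np.float32)),P.mean(0))
print(bot.read_state()['tool_pos'])
E
```

```text
[375 229  20  18 188] ((655.3966064453125, 230.07730102539062), (36.8560905456543, 70.3841781616211), 74.68460083007812) [0.65860209 0.23034138 0.02470102]
[0.65580961 0.22644465 0.29583077]
```

>>> drive_tool([
  [0,0,-0.05],
  [0,0,-0.11],
  [0,0,-0.16],
  [0,0,-0.195],
  [0,0,-0.215],
  [0,0,-0.228],
  [0,0,-0.235],
  [0,0,-0.235],
], claw=[60,60,60,60,60,60,60,60], yaw=[0,0,0,0,0,0,0,0])

```text
time: 15.27
tool_pos: [0.6559, 0.2235, 0.1788]
tcp_rot: [0.425, 3.113, -0.0]
wrist_force: [1.1, -0.3, 0.2]
width: 0.701
grip_force: 0.0
```

>>> drive_tool([
  [0,0,0],
  [0,0,0],
  [0,0,0],
  [0,0,0],
  [0,0,0],
  [0,0,0],
  [0,0,0],
], claw=[28,28,28,28,28,28,28], yaw=[0,0,0,0,0,0,0])

```text
time: 15.85
tool_pos: [0.6567, 0.2245, 0.1807]
tcp_rot: [0.424, 3.11, 0.002]
wrist_force: [0.6, -0.2, 5.9]
width: 0.405
grip_force: 62.3
```

>>> drive_tool([
  [0,0,0.02],
  [0,0,0.06],
  [0,0,0.12],
  [0,0,0.17],
  [-0.01,-0.05,0.19],
  [-0.025,-0.115,0.19],
  [-0.04,-0.185,0.19],
  [-0.055,-0.255,0.19],
], claw=[28,28,28,28,28,28,28,28], yaw=[0,0,0,0,0.02,0.04,0.06,0.08])

```text
time: 16.52
tool_pos: [0.6275, 0.096, 0.2745]
tcp_rot: [0.023, 3.141, -0.0]
wrist_force: [0.6, -1.0, -1.3]
width: 0.405
grip_force: 61.6
```

>>> drive_tool([
  [-0.01,-0.055,0],
  [-0.016,-0.084,0],
  [-0.017,-0.092,0],
  [-0.017,-0.092,0],
  [-0.017,-0.092,0],
  [-0.017,-0.092,0],
], claw=[28,28,28,28,28,28], yaw=[0.02,0.02,0.02,0.02,0.02,0.02])

```text
time: 17.02
tool_pos: [0.6201, 0.052, 0.2738]
tcp_rot: [-0.069, 3.14, 0.001]
wrist_force: [-0.1, -0.5, -0.6]
width: 0.403
grip_force: 61.6
```

```bash
python3 - <<'E'
from h import *
c=cam('scene'); im=c['color'][150:290,200:460,::-1]; cv2.imwrite('pics/s3.png',cv2.resize(im,None,fx=3,fy=3,interpolation=cv2.INTER_CUBIC))
c=cam('top');rect(c,(365,149,392,175),.015,.035,'spR')
E
```

```text
spR ctr 658.1 -230.5 size 66.4 35.7 ang 2.4 z 0.0253 n 189 mean [ 658.9 -229.9]
```

View pics/s3.png

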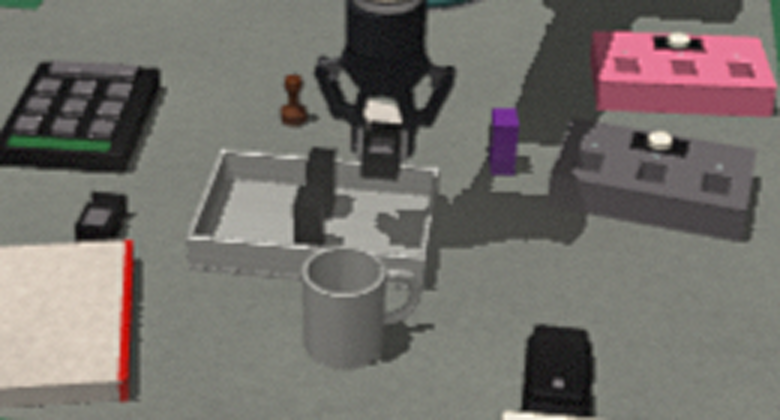

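The spare is held level above the tray at crop (382,145). Lower and release.

>>> drive_tool([
  [0,0,-0.04],
  [0,0,-0.085],
  [0,0,-0.12],
  [0,0,-0.145],
  [0,0,-0.16],
  [0,0,-0.168],
  [0,0,-0.173],
  [0,0,-0.176],
], claw=[28,28,28,28,28,28,28,28], yaw=[0,0,0,0,0,0,0,0])

```text
time: 17.78
tool_pos: [0.6202, 0.0509, 0.1861]
tcp_rot: [-0.068, 3.14, 0.0]
wrist_force: [0.3, -0.5, -0.4]
width: 0.41
grip_force: 61.6
```

>>> drive_tool([
  [0,0,0],
  [0,0,0],
], claw=[28,28], yaw=[0,0])

```text
time: 17.95
tool_pos: [0.6203, 0.0507, 0.1866]
tcp_rot: [-0.068, 3.139, 0.0]
wrist_force: [-0.3, -0.0, -0.7]
width: 0.403
grip_force: 61.6
```

>>> drive_tool([
  [0,0,-0.003],
  [0,0,-0.005],
  [0,0,-0.005],
], claw=[28,28,28], yaw=[0,0,0])

```text
time: 18.2
tool_pos: [0.6205, 0.0506, 0.1857]
tcp_rot: [-0.068, 3.139, 0.0]
wrist_force: [-3.5, 0.7, 8.7]
width: 0.406
grip_force: 62.7
```

>>> drive_tool([
  [0,0,0],
  [0,0,0],
  [0,0,0],
  [0,0,0.02],
  [0,0,0.06],
  [0,0,0.12],
  [0,0,0.18],
  [0,0,0.22],
], claw=[36,42,48,48,48,48,48,48], yaw=[0,0,0,0,0,0,0,0])

```text
time: 18.87
tool_pos: [0.6204, 0.0507, 0.2966]
tcp_rot: [-0.068, 3.138, 0.0]
wrist_force: [1.0, 0.4, -0.1]
width: 0.56
grip_force: 0.0
```

>>> drive_tool([
  [0.005,-0.035,0],
  [0.015,-0.1,0],
  [0.026,-0.175,0],
  [0.038,-0.255,0],
  [0.05,-0.335,0],
  [0.062,-0.415,0],
  [0.073,-0.49,0],
  [0.08,-0.54,0],
], claw=[48,48,48,54,54,54,54,54], yaw=[0,0,0,0,0,0,0,0])

```text
time: 19.53
tool_pos: [0.6598, -0.223, 0.2939]
tcp_rot: [-0.065, 3.14, -0.002]
wrist_force: [0.4, 0.4, 0.9]
width: 0.631
grip_force: 0.0
```

>>> drive_tool([
  [0.004,-0.021,0],
  [0.004,-0.021,0],
  [0.004,-0.021,0],
  [0.004,-0.021,0],
], claw=[54,54,54,54], yaw=[0,0,0,0])

```text
time: 19.87
tool_pos: [0.6616, -0.2283, 0.293]
tcp_rot: [0.069, -3.14, -0.002]
wrist_force: [-1.3, 1.0, -0.4]
width: 0.631
grip_force: 0.0
```

```bash
python3 - <<'E'
from h import *
c=cam('scene'); W=cloud(c)
for Y in ((-.3,-.17),(.02,.09)):
  m=(W[...,0]>.57)&(W[...,0]<.705)&(W[...,1]>Y[0])&(W[...,1]<Y[1])&(W[...,2]>.018)&(W[...,2]<.035)
  n,l,st,ce=cv2.connectedComponentsWithStats(m.astype(np.uint8))
  for i in range(1,n):
    if st[i,4]>30:
        P=W[l==i]; print(st[i],cv2.minAreaRect((P[:,:2]*1000).astype(np.float32)),P.mean(0))
c=cam('top','top3')
rect(c,(297,150,318,192),.022,.05,'spare in tray')
t=(W[...,0]>.6)
print(bot.read_state()['tool_pos'])
im=cv2.imread('pics/top3.png')[95:245,180:440]; cv2.imwrite('pics/crop4.png',cv2.resize(im,None,fx=3,fy=3,interpolation=cv2.INTER_CUBIC))
E
```

```text
[225 214  18  15 173] ((659.8284912109375, -224.57489013671875), (74.14547729492188, 36.82167053222656), 0.4619900584220886) [ 0.66470845 -0.22391034  0.02403582]
[320 215  14  17 189] ((618.0587768554688, 53.426116943359375), (71.38689422607422, 35.97953414916992), 4.659016132354736) [0.6238492  0.0541428  0.02845427]
spare in tray ctr 594.2 19.9 size 109.5 69.7 ang 0.6 z 0.032 n 171 mean [604.9  37.9]
[ 0.66167658 -0.22790064  0.2931426 ]
```

View pics/crop4.png

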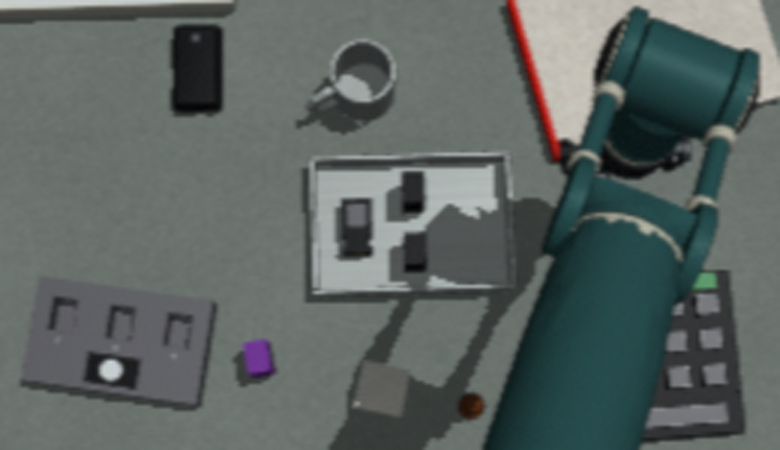

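The left spare lies in the tray beside the two standing packs (crop 357,228). The scene camera shows the right spare has not moved, so descend and grasp it.

>>> drive_tool([
  [0,0,-0.05],
  [0,0,-0.11],
  [0,0,-0.16],
  [0,0,-0.195],
  [0,0,-0.215],
  [0,0,-0.226],
  [0,0,-0.232],
  [0,0,-0.232],
], claw=[54,54,54,54,54,54,54,54], yaw=[0,0,0,0,0,0,0,0])

```text
time: 20.63
tool_pos: [0.6621, -0.2294, 0.1776]
tcp_rot: [-0.069, 3.14, -0.0]
wrist_force: [-0.8, 0.1, 0.7]
width: 0.631
grip_force: 0.0
```

>>> drive_tool([
  [0,0,0],
  [0,0,0],
  [0,0,0],
  [0,0,0],
  [0,0,0],
  [0,0,0],
  [0,0,0],
], claw=[28,28,28,28,28,28,28], yaw=[0,0,0,0,0,0,0])

```text
time: 21.22
tool_pos: [0.6627, -0.2302, 0.1792]
tcp_rot: [-0.068, 3.138, -0.002]
wrist_force: [1.1, 0.8, 6.6]
width: 0.408
grip_force: 63.0
```

>>> drive_tool([
  [0,0,0.02],
  [0,0,0.06],
  [0,0,0.12],
  [0,0,0.17],
  [-0.01,0.04,0.19],
  [-0.025,0.1,0.19],
  [-0.04,0.165,0.19],
  [-0.056,0.23,0.19],
], claw=[28,28,28,28,28,28,28,28], yaw=[0,0,0,0,0,0,0,0])

```text
time: 21.88
tool_pos: [0.633, -0.1142, 0.2728]
tcp_rot: [-0.066, 3.141, -0.0]
wrist_force: [-0.7, -0.3, -2.1]
width: 0.408
grip_force: 62.3
```

>>> drive_tool([
  [-0.012,0.045,0],
  [-0.017,0.063,0],
  [-0.017,0.067,0],
  [-0.017,0.067,0],
  [-0.017,0.067,0],
  [-0.017,0.067,0],
], claw=[28,28,28,28,28,28], yaw=[0,0,0,0,0,0])

```text
time: 22.38
tool_pos: [0.6256, -0.0826, 0.2723]
tcp_rot: [-0.066, 3.14, -0.001]
wrist_force: [-0.5, 0.3, -1.1]
width: 0.402
grip_force: 62.3
```

```bash
python3 - <<'E'
from h import *
c=cam('scene'); im=c['color'][150:290,200:460,::-1]; cv2.imwrite('pics/s4.png',cv2.resize(im,None,fx=3,fy=3,interpolation=cv2.INTER_CUBIC))
E
```

```text
(no output)
```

View pics/s4.png

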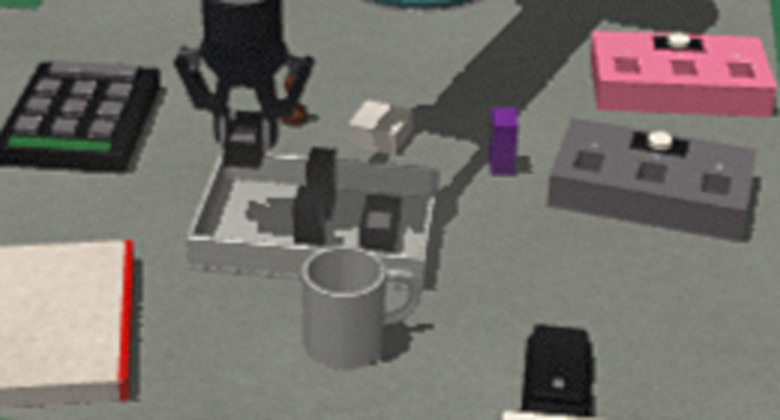

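Second spare held level over the tray's right part (crop 243,140). Lower and release.

>>> drive_tool([
  [0,0,-0.04],
  [0,0,-0.085],
  [0,0,-0.12],
  [0,0,-0.145],
  [0,0,-0.16],
  [0,0,-0.169],
  [0,0,-0.175],
  [0,0,-0.178],
], claw=[28,28,28,28,28,28,28,28], yaw=[0,0,0,0,0,0,0,0])

```text
time: 23.1
tool_pos: [0.6257, -0.0817, 0.1842]
tcp_rot: [-0.068, 3.14, -0.001]
wrist_force: [-5.2, 0.0, 10.2]
width: 0.403
grip_force: 63.5
```

>>> drive_tool([
  [0,0,0],
  [0,0,-0.001],
  [0,0,-0.001],
], claw=[28,28,28], yaw=[0,0,0])

```text
time: 23.35
tool_pos: [0.626, -0.0815, 0.1842]
tcp_rot: [-0.068, 3.138, -0.001]
wrist_force: [-1.5, -0.2, 5.1]
width: 0.405
grip_force: 62.9
```

>>> drive_tool([
  [0,0,0],
  [0,0,0],
  [0,0,0],
  [0,0,0.02],
  [0,0,0.06],
  [0,0,0.12],
  [0,0,0.18],
  [0,0,0.22],
], claw=[36,42,46,46,46,46,46,46], yaw=[0,0,0,0,0,0,0,0])

```text
time: 24.02
tool_pos: [0.6259, -0.0814, 0.2963]
tcp_rot: [-0.068, 3.137, -0.001]
wrist_force: [1.0, -0.3, 0.8]
width: 0.537
grip_force: 0.0
```

>>> drive_tool([
  [-0.02,-0.035,0],
  [-0.05,-0.095,0],
  [-0.085,-0.16,0],
  [-0.12,-0.225,0],
  [-0.155,-0.29,0],
  [-0.185,-0.345,0],
  [-0.205,-0.38,0],
  [-0.209,-0.387,0],
], claw=[46,46,0,0,0,0,0,0], yaw=[0.012,0.012,0.012,0.012,0.012,0.012,0.012,0.012])

```text
time: 24.68
tool_pos: [0.5191, -0.2776, 0.2934]
tcp_rot: [0.122, -3.139, 0.002]
wrist_force: [0.4, 0.9, 0.2]
width: -0.002
grip_force: 0.0
```

>>> drive_tool([
  [0,0,-0.02],
  [0,0,-0.05],
  [0,0,-0.08],
  [0,0,-0.1],
  [0,0,-0.1],
  [0,0,-0.1],
], claw=[0,0,0,0,0,0], yaw=[0,0,0,0,0,0])

```text
time: 25.18
tool_pos: [0.5208, -0.2737, 0.2416]
tcp_rot: [0.129, -3.137, -0.002]
wrist_force: [0.5, 0.1, -0.2]
width: -0.0
grip_force: 0.0
```

```bash
python3 - <<'E'
from h import *
c=cam('top','top4'); s=cam('scene','scene4'); print(bot.read_state()['tool_pos'])
a=cv2.imread('pics/top4.png')[110:250,230:450];b=cv2.imread('pics/scene4.png')[150:270,170:390]
cv2.imwrite('pics/crop5.png',np.vstack([cv2.resize(a,None,fx=2.2,fy=2.2,interpolation=2),cv2.resize(b,None,fx=2.2,fy=2.2,interpolation=2)]))
E
```

```text
[ 0.52142003 -0.27448313  0.24326212]
```

View pics/crop5.png

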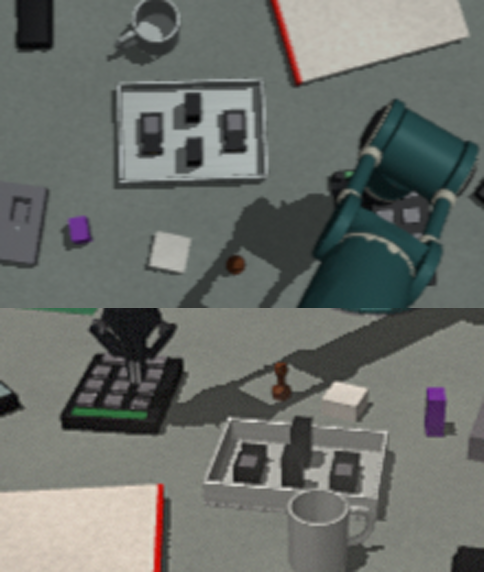

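All four packs are in the tray: two standing, two lying. The closed fingertips are over the far-left key (lower view 135,385). Press it.

>>> drive_tool([
  [0,0,-0.03],
  [0,0,-0.05],
  [0,0,-0.06],
  [0,0,-0.068],
  [0,0,-0.074],
  [0,0,-0.08],
  [0,0,-0.081],
  [0,0,-0.081],
], claw=[0,0,0,0,0,0,0,0], yaw=[0,0,0,0,0,0,0,0])

```text
time: 25.95
tool_pos: [0.5207, -0.2747, 0.2034]
tcp_rot: [0.127, -3.138, -0.001]
wrist_force: [-4.1, 3.0, 8.1]
width: -0.0
grip_force: 4.2
```

>>> drive_tool([
  [0,0,0],
], claw=[0], yaw=[0])

```text
time: 26.03
tool_pos: [0.5207, -0.2747, 0.2034]
tcp_rot: [0.127, -3.139, -0.001]
wrist_force: [-3.3, 2.2, 7.8]
width: 0.001
grip_force: 4.2
```

Bottomed at 8 N. Lift, then go to the centre key.

>>> drive_tool([
  [0,0,0.03],
  [0,0,0.06],
  [0,0,0.08],
  [-0.03,-0.036,0.08],
  [-0.06,-0.07,0.08],
  [-0.075,-0.089,0.08],
  [-0.075,-0.089,0.08],
  [-0.075,-0.089,0.08],
], claw=[0,0,0,0,0,0,0,0], yaw=[0,0,0,0,0,0,0,0])

```text
time: 26.7
tool_pos: [0.483, -0.3197, 0.2421]
tcp_rot: [-0.124, 3.139, 0.001]
wrist_force: [-0.0, 1.1, -0.8]
width: -0.005
grip_force: 0.0
```

>>> drive_tool([
  [0,0,-0.03],
  [0,0,-0.05],
  [0,0,-0.06],
  [0,0,-0.068],
  [0,0,-0.074],
  [0,0,-0.079],
  [0,0,-0.08],
  [0,0,-0.08],
], claw=[0,0,0,0,0,0,0,0], yaw=[0,0,0,0,0,0,0,0])

```text
time: 27.37
tool_pos: [0.4833, -0.3188, 0.2034]
tcp_rot: [0.127, -3.138, -0.002]
wrist_force: [-3.8, 5.3, 9.8]
width: 0.001
grip_force: 4.8
```

>>> drive_tool([
  [0,0,0.03],
  [0,0,0.06],
  [0,0,0.08],
  [-0.03,-0.036,0.08],
  [-0.06,-0.07,0.08],
  [-0.075,-0.088,0.08],
  [-0.075,-0.088,0.08],
  [-0.075,-0.088,0.08],
], claw=[0,0,0,0,0,0,0,0], yaw=[0,0,0,0,0,0,0,0])

```text
time: 28.03
tool_pos: [0.4455, -0.3636, 0.2421]
tcp_rot: [-0.124, 3.139, 0.001]
wrist_force: [0.6, -0.4, 0.1]
width: 0.001
grip_force: 0.0
```

>>> drive_tool([
  [0,0,-0.03],
  [0,0,-0.05],
  [0,0,-0.06],
  [0,0,-0.068],
  [0,0,-0.074],
  [0,0,-0.079],
  [0,0,-0.08],
  [0,0,-0.08],
], claw=[0,0,0,0,0,0,0,0], yaw=[0,0,0,0,0,0,0,0])

```text
time: 28.7
tool_pos: [0.4459, -0.3628, 0.2034]
tcp_rot: [0.127, -3.138, -0.003]
wrist_force: [-2.9, 5.2, 9.6]
width: -0.0
grip_force: 4.9
```

>>> drive_tool([
  [0,0,0.03],
  [0,0,0.06],
  [0,0,0.08],
  [0.05,0.004,0.08],
  [0.11,0.009,0.08],
  [0.15,0.013,0.08],
  [0.163,0.014,0.08],
  [0.163,0.014,0.08],
], claw=[0,0,0,0,0,0,0,0], yaw=[0,0,0,0,0,0,0,0])

```text
time: 29.37
tool_pos: [0.5288, -0.3562, 0.2425]
tcp_rot: [-0.13, 3.138, -0.001]
wrist_force: [0.1, -0.6, 0.5]
width: 0.001
grip_force: 0.0
```

>>> drive_tool([
  [0,0,-0.03],
  [0,0,-0.05],
  [0,0,-0.06],
  [0,0,-0.068],
  [0,0,-0.074],
  [0,0,-0.079],
  [0,0,-0.08],
  [0,0,-0.08],
], claw=[0,0,0,0,0,0,0,0], yaw=[0,0,0,0,0,0,0,0])

```text
time: 30.03
tool_pos: [0.5267, -0.3564, 0.2034]
tcp_rot: [0.127, -3.138, -0.001]
wrist_force: [-4.3, 2.4, 7.8]
width: -0.001
grip_force: 3.8
```

>>> drive_tool([
  [0,0,0.03],
  [0,0,0.06],
  [0,0,0.08],
  [-0.06,0.015,0.08],
  [-0.13,0.03,0.08],
  [-0.2,0.047,0.08],
  [-0.245,0.057,0.08],
  [-0.258,0.06,0.08],
], claw=[0,0,0,0,0,0,0,0], yaw=[0,0,0,0,0,0,0,0])

```text
time: 30.7
tool_pos: [0.3949, -0.325, 0.2415]
tcp_rot: [0.125, -3.137, -0.003]
wrist_force: [0.1, -0.0, 0.0]
width: -0.001
grip_force: 0.0
```

>>> drive_tool([
  [0,0,0],
  [0,0,-0.03],
  [0,0,-0.05],
  [0,0,-0.062],
  [0,0,-0.07],
  [0,0,-0.077],
  [0,0,-0.08],
  [0,0,-0.08],
], claw=[0,0,0,0,0,0,0,0], yaw=[0,0,0,0,0,0,0,0])

```text
time: 31.37
tool_pos: [0.3991, -0.3266, 0.2034]
tcp_rot: [-0.128, 3.139, 0.0]
wrist_force: [-3.1, 2.1, 9.0]
width: 0.001
grip_force: 4.5
```

>>> drive_tool([
  [0,0,0],
], claw=[0], yaw=[0])

```text
time: 31.45
tool_pos: [0.399, -0.3266, 0.2034]
tcp_rot: [-0.127, 3.139, 0.0]
wrist_force: [-2.1, 2.2, 8.5]
width: 0.003
grip_force: 4.6
```

Enter bottomed. Lift well clear and take a last look.

>>> drive_tool([
  [0,0,0.03],
  [0,0,0.07],
  [0,0,0.13],
  [0,0,0.2],
  [0,0,0.26],
  [0,0,0.3],
  [0,0,0.3],
  [0,0,0.3],
], claw=[0,0,0,0,0,0,0,0], yaw=[0,0,0,0,0,0,0,0])

```text
time: 32.12
tool_pos: [0.399, -0.3268, 0.3539]
tcp_rot: [-0.127, 3.136, -0.004]
wrist_force: [0.4, 0.2, -0.2]
width: 0.001
grip_force: 0.0
```

```bash
python3 - <<'E'
from h import *
c=cam('top','top5'); s=cam('scene','scene5')
cv2.imwrite('pics/fin.png',cv2.resize(np.hstack([cv2.imread('pics/top5.png')[90:250,130:500],cv2.imread('pics/scene5.png')[140:300,130:530]]),(800,166)) if 0 else np.vstack([cv2.resize(cv2.imread('pics/top5.png')[90:250,130:500],(700,300)),cv2.resize(cv2.imread('pics/scene5.png')[150:290,130:460],(700,297))]))
E
```

```text
(no output)
```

View pics/fin.png

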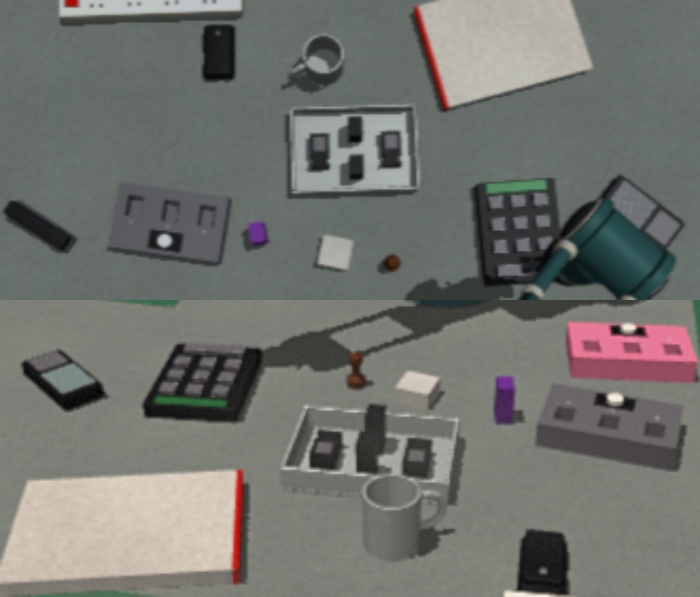

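The final view shows all four packs in the tray at (354,150), the charger empty, the keys sprung back and nothing else moved. Hand in.

```bash
python3 -c "
from workcell import bot
print(bot.finish_job())"
```

```text
the job is handed in; nothing more can be done
None
```

I pressed the stop key first, moved all four packs (two from the charger, two spares) into the tray, pressed the five keypad keys in the order asked, and handed the job in at about 32 s; the hand-in returned no verdict.

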